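Uncap the cleaner can and slide the board into the spray ring

ROBOT

A 7-joint arm with a two-finger parallel gripper is mounted at the origin on the work surface. World frame = base frame: x ahead of the robot, y to its left, z up, the work surface at z = 0. Lengths are in mm, angles in rad, forces in N, time in s.
With the tool pointing down it reaches from about 400 to 875 mm from the base axis. Payload 19.3 kg.
Tool frame: the origin (TCP) lies at the very end of the fingers, on their centre line; the grasp point (between the pads) lies 19 mm behind it (grip_point_offset is the z of the grasp point in the tool frame, in mm); z points along the fingers, y is the line along which they close (so a half turn about z gives the same grasp; the last joint's range is limited). The gripper opens to 85 mm and grips with 20 to 120 N. Pads are 22 mm wide; open, the fingers measure 114 mm over their backs; the gripper's body (76 mm by 85 mm) begins 54 mm behind the grasp point. The pads swing forward as they close: fully open they stand 13 mm farther back than shut.
Start: joints at [1.038, 0.521, -0.036, 1.599, 0.021, 1.021, -0.113], TCP at [279.007, -559.258, 231.291] pointing down, gripper open.
Joint ranges: [-2.91, 2.91], [-0.3, 2.13], [-1.5, 1.42], [0.17, 2.43], [-1.26, 4.41], [0.16, 1.93], [-2.52, 2.52]. Speed limits (rad/s): [1.89, 1.89, 2.39, 2.39, 3.01, 3.01, 3.01].

INTERFACE

Orientations are given as a 3x3 rotation matrix whose columns are the frame's x, y, z axes.
In Python, from workcell import movep, movel, goto_joints, open_gripper, clamp, wait, inverse_kinematics, read_state, camera, PlanningError, finish_job, grip_point_offset gives the robot as it stands. Calls block until the motion is done:
- movep(position, orientation): joint-space move of the TCP to a pose.
- movel(position, frame=None, max_speed=150, guard=None): straight line of the TCP; frame=None keeps the orientation; max_speed is the mean speed in mm/s. With guard (N) it stops when the force on the tool has changed by that much, and returns True; else False.
- goto_joints(angles): joint-space move.
- open_gripper() and clamp(): open the fingers fully, or close them until they stop; the grip force is fixed at half the most.
- wait(seconds).
- inverse_kinematics(position, orientation): joint angles nearest the present ones, or None.
- read_state(): the state.
- camera(name): name is "scene" or "side" or "wrist"; returns a dict with "image" (480x640x3 uint8, blue, green, red), "range_z" (480x640 float32, mm along the optical axis (not along the pixel's ray), 0 where there is no reading), "fx", "fy", "cx", "cy" (pixels), "cam_to_world" (4x4, takes a point from camera to world coordinates). Camera axes: x right, y up, looking along -z (the intrinsics and any distortion apply to the point x, -y, -z); pixel columns grow to the right and rows downward; lengths in mm; the calibration is good to about 2 mm. A picture is of the moment at which its call begins.
A pose or a line that the arm cannot do raises PlanningError and nothing moves.
- finish_job(): hands the job in; it is judged then, once.
The state is a dict: "time": time; "qpos": joint angles; "qvel": joint speeds; "joint_efforts": joint torques, N m; "eef_pos": TCP position; "tool_rot": TCP orientation; "ft_force": force on the tool from outside, world axes, zero at the start; "torque": the same for the moment, N m; "finger_gap": finger opening in mm; "gripper_force": force on a finger pad.
Only numpy, scipy, OpenCV 4.12 (cv2) and the standard library are available. Lean on these libraries where they do the work, as an engineer would, in place of code of your own. Each camera call takes 0.05 s, during which the arm holds its last target. There are 200 camera calls.

TASK

Get the bench ready for spray-cleaning the circuit board. First lift the loose red cap off the blue-banded spray can and set it down, open end down and flat, in the round blue cap holder; then slide the round black stand with the green board across the bench, without lifting or tipping it, until it lies wholly inside the yellow tape ring. Leave the spray can standing where it is, do not drop the cap, and do not disturb the other can, the jar or the screwdriver.

Things in the scene. Friction and masses are not known exactly. Their poses are not given: they have to be found in the camera images.
- cap: Loose red plastic cap, 30 g: cylinder 56 mm in diameter, 60 mm high, closed on top, open below (inner diameter 51 mm). Rests by weight alone on the can's flat shoulder, 155 mm up, over a collar 44 mm wide, 8 mm high, and a white nozzle 18 mm wide, its top 26 mm above the shoulder: lift straight up over 30 mm to clear. Origin: centre of its open lower rim; z up through the closed top.
- spray_can: Aerosol can, 65 mm in diameter, bare metal with a blue band, flat shoulder at 155 mm (215 mm tall with its red cap), 0.24 to 0.42 kg, loose, standing upright on the bench. It can be tipped. Origin at the centre of its base, z up.
- cap_holder: Cap holder, fixed to the bench: a black plate 100 x 100 x 6 mm carrying a blue ring wall of outer diameter 84 mm, inner diameter 68 mm, whose top is 20 mm above the bench. Origin at the centre of the plate's underside, z up.
- holder_floor (a point): Centre of the holder's round white inner floor, 6 mm above the bench and 14 mm below the top of the blue wall. The cap stands here: in the holder the cap has 6 mm of play all round.
- board_stand: Round black board stand, a disc 120 mm in diameter and 26 mm high lying flat on the bench, with a green circuit board (78 x 70 mm) and its components fixed on top up to 35 mm high. Loose, 0.25 to 0.5 kg; it slides when pushed at its rim. Origin at the centre of its underside, z up.
- tape_ring: Ring of yellow tape stuck flat on the grey bench mat, inner diameter 160 mm, outer diameter 180 mm, no height: things slide freely over it. Origin at its centre on the bench.
- other_can: Bystander: another aerosol can, white with a green band and a yellow cap that is part of it, 65 mm in diameter, 215 mm tall, loose. Origin at the centre of its base.
- flux_jar: Bystander: small amber jar with black lid, 48 mm in diameter, 65 mm high, loose. Origin at the centre of its base.
- screwdriver: Bystander: screwdriver with orange handle, 180 mm long, lying loose near the robot. Origin at the middle of its length, under the tool.
Not all that is in view belongs to the job. What is shaped like the board_stand but brown is not meant. Leave any turquoise look-alike of the spray_can alone.

How it is judged:
By the outcome, as a careful person would: the job done as asked, in the order asked, and still so for the second after the job is handed in, with the robot touching nothing.
It also fails if it takes over 64 s, if anything falls off the work surface, if the arm or the gripper's body presses on something with over 40 N, if the wrist force passes 120 N, or if a joint passes its speed limit or range.

## Working session

There is one attempt and no reset: what is moved stays moved. The work goes in short steps, each a Python script; the robot and the scene stay as the last script left them, time stands still between calls to the robot, and variables do not carry over. Pictures are saved under pics/ and viewed, at most 10 in all, crops included, and the job is handed in when it is done.

```bash
ls; mkdir -p pics
cat > h.py <<'E'
import numpy as np, cv2
from workcell import *
def cloud(c):
    z=c["range_z"].astype(float); v,u=np.mgrid[0:480,0:640]
    p=np.stack([(u-c["cx"])/c["fx"]*z,-(v-c["cy"])/c["fy"]*z,-z,np.ones_like(z)],-1)
    w=(p@np.array(c["cam_to_world"]).T)[...,:3]; w[z<=0]=np.nan
    return w
E
python3 - <<'E'
from h import *
for n in ["scene","side"]:
    c=camera(n); cv2.imwrite(f"pics/{n}0.png",c["image"]); np.save(f"{n}0.npy",cloud(c))
    print(n,{k:v for k,v in c.items() if k not in("image","range_z")})
s=read_state(); print(s["time"],s["eef_pos"],s["tool_rot"],s["finger_gap"],grip_point_offset)
E
```

```text
pics
scene {'fx': 547.4863969732769, 'fy': 547.4863969732769, 'cx': 317.7722250634543, 'cy': 241.05671192861254, 'cam_to_world': array([[ 5.08840786e-01, -7.41189708e-01,  4.37857136e-01,
         1.04082223e+03],
       [ 8.60860596e-01,  4.37927967e-01, -2.59110267e-01,
        -2.86870420e+02],
       [ 2.99977311e-04,  5.08779827e-01,  8.60896624e-01,
         1.11175605e+03],
       [ 0.00000000e+00,  0.00000000e+00,  0.00000000e+00,
         1.00000000e+00]])}
side {'fx': 511.2500868076043, 'fy': 511.2500868076043, 'cx': 322.8946965555699, 'cy': 248.55115458302157, 'cam_to_world': array([[-9.95722339e-01,  5.32875472e-02, -7.54815219e-02,
         4.31640872e+02],
       [-9.18232742e-02, -6.61522738e-01,  7.44282307e-01,
         8.51416924e+02],
       [-1.02717645e-02,  7.48029481e-01,  6.63586006e-01,
         8.68054459e+02],
       [ 0.00000000e+00,  0.00000000e+00,  0.00000000e+00,
         1.00000000e+00]])}
0.1 [ 278.8795692  -559.0154878   230.78990444] [[ 8.94820161e-01  4.46426491e-01 -5.17074199e-04]
 [ 4.46426784e-01 -8.94819746e-01  8.65523904e-04]
 [-7.62954036e-05 -1.00532401e-03 -9.99999492e-01]] 85.32874636229184 -18.700000000000003
```

View pics/scene0.png

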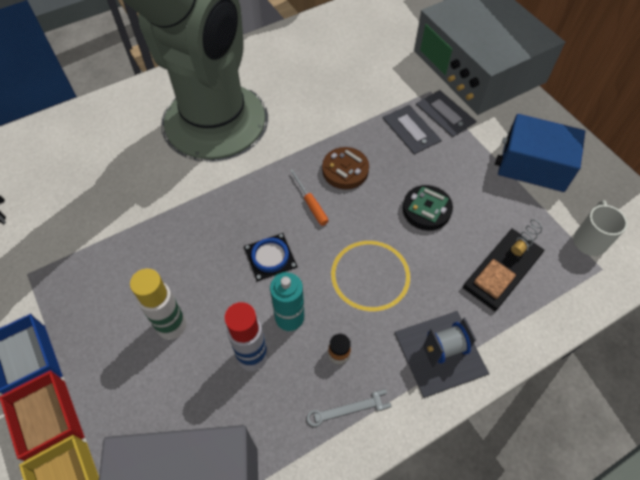

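View pics/side0.png

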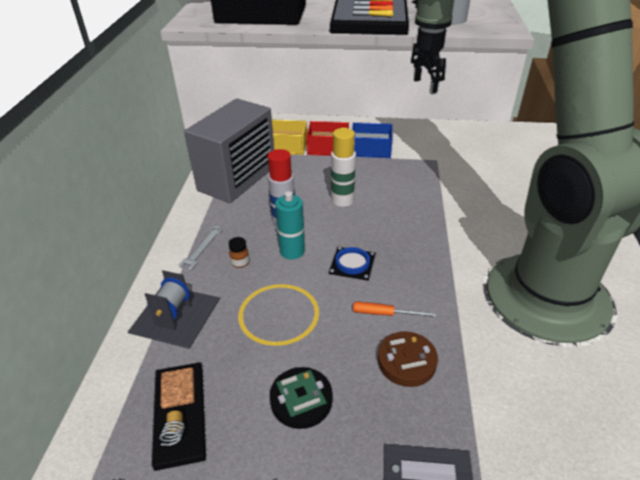

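The scene view shows these possible confusions:
- **Cans:** the red cap is at (242,320) on the blue-banded can (248,345). The turquoise look-alike is at (287,300), and the yellow-capped can with a green band is at (157,305).
- **Stands:** the black stand with the green board is at (428,206). The brown look-alike is at (346,167).
- **Targets:** the holder is at (269,255) and the tape ring at (370,275).

I choose the red-capped can, the black stand with the green board and the blue ring holder. Next I'll measure them.

```bash
cat > meas.py <<'E'
from h import *
from scipy.optimize import least_squares
def circ(p):
    f=lambda a:np.hypot(p[:,0]-a[0],p[:,1]-a[1])-a[2]
    m=np.median(p,0); return least_squares(f,[m[0],m[1],40],loss="soft_l1",f_scale=2).x
def mask(img,h0,h1,s=90,v=40):
    H=cv2.cvtColor(img,cv2.COLOR_BGR2HSV); return cv2.inRange(H,(h0,s,v),(h1,255,255))>0
def mec(p):
    (x,y),r=cv2.minEnclosingCircle(p[:,:2].astype(np.float32)); return np.round([x,y,r],1)
E
python3 - <<'E'
from meas import *
for n in ["scene","side"]:
    w=np.load(n+"0.npy"); im=cv2.imread(f"pics/{n}0.png")
    X,Y,Z=w[...,0],w[...,1],w[...,2]
    bench=(X>250)&(X<900)&(abs(Y)<500)
    print(n,"bench z",np.nanmedian(Z[bench&(Z<15)]))
    red=(mask(im,0,6)|mask(im,172,180))&bench&(Z>150)
    top=red&(Z>209); print("cap top",top.sum(),mec(w[top]),np.median(Z[top]), "all red",mec(w[red]))
    y=mask(im,20,35)&bench&(Z<8)&(Z>-8); print("ring",y.sum(),circ(w[y][:,:2]),np.median(Z[y]))
    b=mask(im,105,130,110)&bench&(Z>14)&(Z<26)
    k,l,st,ce=cv2.connectedComponentsWithStats(b.astype(np.uint8))
    for i in range(1,k):
        if st[i,4]>40:print("blue",ce[i],st[i,4],circ(w[l==i][:,:2]),np.median(Z[l==i]))
    g=(Z>18)&(Z<40)&bench
    k,l,st,ce=cv2.connectedComponentsWithStats(g.astype(np.uint8))
    for i in range(1,k):
        if st[i,4]>150:print("low",ce[i].round(),st[i,4],mec(w[l==i]),np.median(Z[l==i]))
    g=(Z>55)&bench
    k,l,st,ce=cv2.connectedComponentsWithStats(g.astype(np.uint8))
    for i in range(1,k):
        if st[i,4]>60:
            m=l==i; zt=np.nanpercentile(Z[m],98); t=m&(Z>zt-6); print("tall",ce[i].round(),st[i,4],zt.round(),mec(w[t]))
im=cv2.imread("pics/scene0.png")[200:400,120:320]; cv2.imwrite("pics/crop1.png",cv2.resize(im,(600,600)))
E
```

```text
scene bench z -0.740229733614342
cap top 747 [ 647.  -214.    28.9] 213.5992960307983 all red [ 647.  -214.    28.9]
ring 1006 [611.41787395 105.7117634   85.27870339] -0.39483457319545323
blue [269.08074534 253.48447205] 322 [457.48430531 -70.50731031  38.25924813] 18.174571240160617
low [345. 166.] 1442 [331.2 211.7  61.5] 26.013935064465272
low [427. 206.] 1655 [533.7 319.   62.4] 26.04115186566014
low [316. 208.] 254 [402.4  82.8  46.8] 22.31547654946121
low [502. 270.] 2649 [758.1 369.7 108.3] 22.150237943140155
tall [532. 231.] 136 101.0 [730.1 455.3  12.1]
tall [520. 245.] 137 68.0 [743.1 410.3  16.1]
tall [155. 299.] 1999 216.0 [ 497.  -332.4   28.6]
tall [287. 297.] 1394 180.0 [ 610.4 -104.1    9.7]
tall [244. 333.] 1839 216.0 [ 647.  -213.6   28.5]
tall [451. 340.] 1285 106.0 [842.6 135.2  44.9]
tall [339. 344.] 363 67.0 [735.2 -55.5  21.8]
tall [183. 455.] 7173 202.0 [ 802.6 -409.5  119.7]
side bench z 1.1980104388779864
cap top 254 [ 644.4 -212.7   30.5] 215.66749540258093 all red [ 595.2 -266.3  101.7]
ring 928 [609.91927324 103.34143916  85.29468339] 1.5954906143531957

[... 168 characters left out ...]
 249.] 164 [ 608.5 -101.9   32.3] 28.608626216005746
low [352. 259.] 226 [454.1 -69.3  43.6] 20.302775786726386
low [239. 257.] 161 [731.6 -52.4  24.3] 30.37551705529347
low [373. 307.] 329 [399.6  84.5  45. ] 23.742786971167675
low [407. 356.] 2405 [329.6 212.   61.1] 27.97696823571789
low [178. 413.] 4201 [755.1 370.  108.7] 22.868598063656805
low [300. 395.] 2879 [532.2 318.2  61.3] 27.900359259255538
tall [438.  70.] 104 349.0 [ 257.7 -495.6    7.9]
tall [249. 160.] 7608 215.0 [ 643.1 -214.    31.5]
tall [343. 160.] 1378 217.0 [ 495.3 -332.9   30.4]
tall [236. 243.] 213 68.0 [733.3 -54.8  23.1]
tall [167. 294.] 1188 107.0 [840.5 134.2  44.6]
tall [172. 427.] 444 101.0 [726.3 456.8  14.6]
```

View pics/crop1.png

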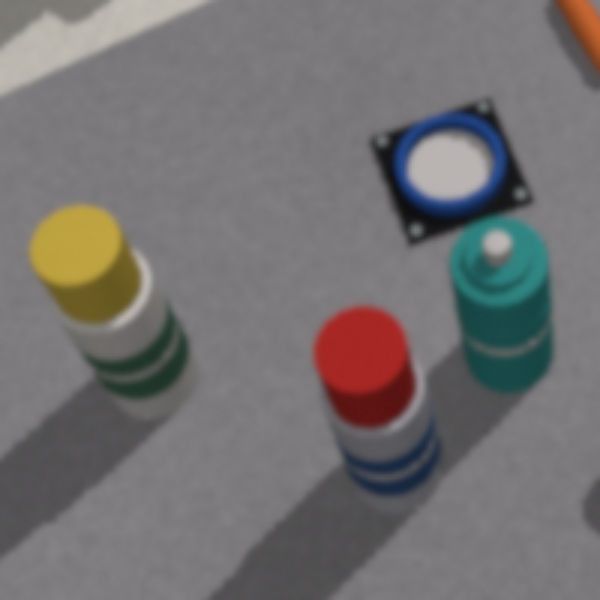

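The crop confirms the choice: the red cap on the can with blue bands, centred near (362,350) in the crop. The turquoise look-alike has only a nozzle, and the other can has a yellow cap. The measured heights and radii match the description (cap top about 214 mm, r 28.5; stand r 61; ring r 85; holder r 38). Next I go above the cap and refine with the wrist camera.

```bash
cat >> h.py <<'E'
def R(a):
    "tool down, closing axis at angle a; returns the 180-deg equivalent with least wrist turn"
    out=[]
    for s in (0,np.pi):
        y=np.array([np.cos(a+s),np.sin(a+s),0]); z=np.array([0,0,-1.]); out.append(np.stack([np.cross(y,z),y,z],1))
    cur=np.array(read_state()["tool_rot"])[:,1]
    return max(out,key=lambda r:r[:,1]@cur)
E
python3 - <<'E'
from meas import *
p=np.array(read_state()["eef_pos"]); r=R(np.arctan2(.31,.95))
movel([p[0],p[1],340],max_speed=250)
movep([645.8,-213.5,330],r)
c=camera("wrist"); cv2.imwrite("pics/wrist1.png",c["image"]); w=cloud(c); Z=w[...,2]
red=(mask(c["image"],0,6)|mask(c["image"],172,180))&(Z>150)
t=red&(Z>205)
print(t.sum(), np.median(Z[t]) if t.any() else 0, mec(w[t]) if t.any() else 0, w[t].mean(0) if t.any() else 0)
b=mask(c["image"],105,130,110)&(Z>12)&(Z<26); print("blue",b.sum(), circ(w[b][:,:2]) if b.sum()>50 else 0)
s=read_state();print(s["time"],s["eef_pos"],s["qpos"])
E
```

```text
4135 216.07739930659596 [ 634.  -220.8   39.5] [ 642.85240231 -212.57446411  218.11220225]
blue 1535 [454.13231915 -70.84576322  37.53690129]
2.5667 [ 645.29061726 -215.03522866  330.0676234 ] [ 0.49423556  0.57000016 -0.44077846  1.29143985  0.23992532  1.33160373
  0.37113656]
```

View pics/wrist1.png

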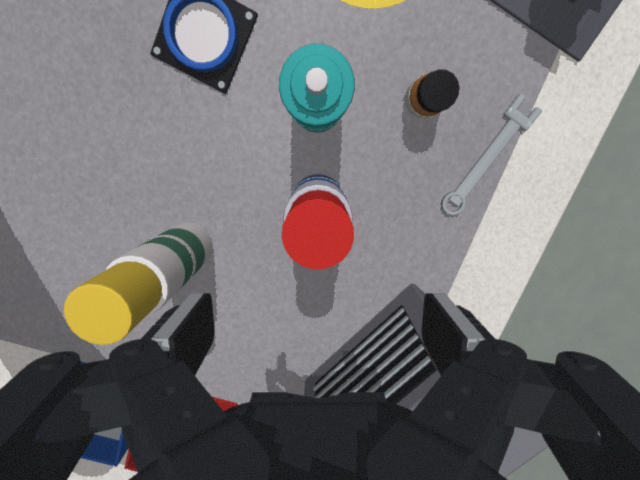

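The wrist view shows the red cap at (318,230), midway between the fingers. The turquoise can is ahead at (317,85) and the holder at (203,33). I'll refit the cap without the bin clutter, then descend.

Run:
```python
from meas import *
c=camera("wrist"); w=cloud(c); Z=w[...,2]
t=(mask(c["image"],0,6)|mask(c["image"],172,180))&(Z>205)&(Z<225)&(np.hypot(w[...,0]-645,w[...,1]+213)<50)
m=mec(w[t]); mu=w[t].mean(0); print(m,mu,np.median(Z[t])); print(read_state()["eef_pos"])
x,y=(np.array([645.8,-213.5])*2+np.array(mu[:2]))/3
print(x,y)
assert np.hypot(mu[0]-645.8,mu[1]+213.5)<5
movel([x,y,250],max_speed=150)
g=movel([x,y,176],max_speed=80,guard=8); s=read_state(); print(g,s["eef_pos"],s["ft_force"],s["time"])
if not g:
    f0=s["ft_force"]; clamp(); s=read_state(); print(s["finger_gap"],s["gripper_force"],s["eef_pos"],s["ft_force"],s["time"])
    c=camera("scene"); cv2.imwrite("pics/s2.png",c["image"][180:420,120:440])
```

```text
[ 643.6 -213.6   28. ] [ 643.11680769 -212.51161858  215.9555112 ] 216.08355285204658
[ 645.3726577  -214.77608924  330.08146447]
644.905602561751 -213.17053952505057
False [ 645.20623843 -213.2047084   176.55838582] [0.40860917 0.03869767 0.03621977] 4.375
54.55305447981726 63.48253296688199 [ 645.30633784 -213.27247786  176.74950512] [0.68646343 0.09280046 6.98276059] 4.775
```

Run:
```python
from meas import *
x,y=read_state()["eef_pos"][:2]
movel([x,y,220],max_speed=50); movel([x,y,290],max_speed=120)
wait(.3); s=read_state(); print(s["finger_gap"],s["gripper_force"],s["ft_force"],s["time"])
for n in ["scene","side"]:
    c=camera(n); w=cloud(c); X,Y,Z=np.moveaxis(w,-1,0); np.save(n+"2.npy",w); cv2.imwrite(f"pics/{n}2f.png",c["image"])
    near=np.hypot(X-x,Y-y)<60
    red=(mask(c["image"],0,6)|mask(c["image"],172,180))&near&(Z>220)
    print(n,"cap low z",np.nanpercentile(Z[red],[1,99]) if red.any() else 0,w[red].mean(0))
    can=near&(Z>148)&(Z<162); print("shoulder",can.sum(),mec(w[can]))
a=cv2.imread("pics/scene2f.png")[150:400,120:400];b=cv2.imread("pics/side2f.png")[50:300,180:460]
cv2.imwrite("pics/c2.png",cv2.resize(np.hstack([a,b]),(800,357)))
```

```text
54.71074705214893 63.09839090332389 [0.58009571 0.6756499  0.38318204] 6.8917
scene cap low z [274.45078717 420.82028004] [ 662.80275277 -225.47217097  323.40612886]
shoulder 630 [ 647.2 -213.9   32.6]
side cap low z [269.70492953 330.93905366] [ 642.30326523 -199.09232219  307.18640441]
shoulder 223 [ 646.8 -214.    35.5]
```

View pics/c2.png

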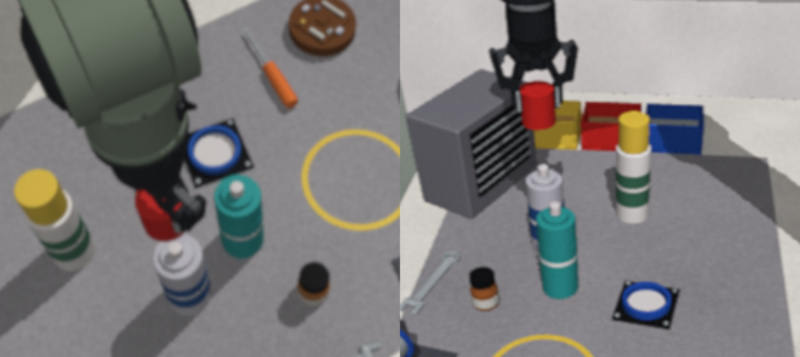

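The right half shows the cap held upright between the fingers at (538,105). The can is still standing with its nozzle bare at (543,190), and the other objects are undisturbed. Next I carry the cap to the holder.

Run:
```python
from meas import *
hx,hy=455.3,-69.9
movel([hx,hy,290],max_speed=180)
movel([hx,hy,60],max_speed=150)
wait(.2); s=read_state(); print(s["eef_pos"],s["ft_force"],s["time"])
e=np.array([hx,hy])-s["eef_pos"][:2]; 
g=movel([hx+e[0],hy+e[1],25],max_speed=25,guard=4); s=read_state(); print(g,s["eef_pos"],s["ft_force"],s["time"])
c=camera("side"); cv2.imwrite("pics/s3.png",cv2.resize(c["image"][160:300,260:440],(720,560)))
```

```text
[455.49181368 -70.0232854   60.35088894] [ 0.54033046  0.15478398 -0.79779631] 10.35
True [455.0958664  -69.75155984  27.67267602] [-1.83275182 -0.05234523  9.37844338] 11.525
```

View pics/s3.png

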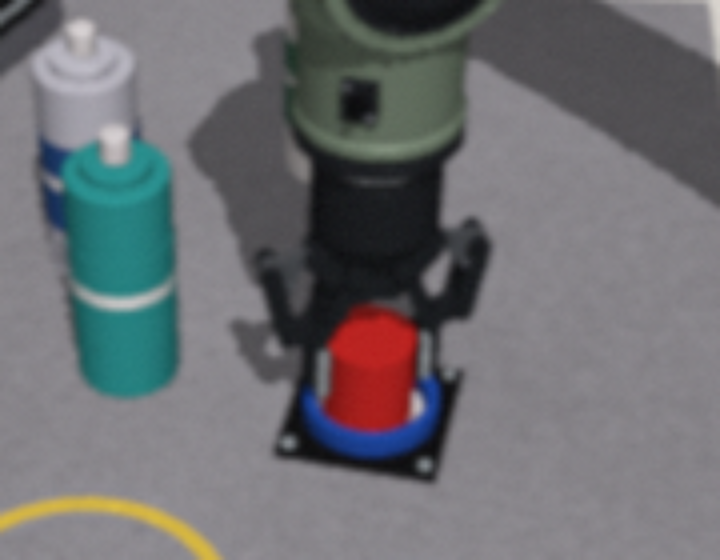

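The picture shows the cap at (372,370) inside the blue ring. Contact came at TCP z 27.7, which is the floor height I predicted. I'll release, verify, and move behind the stand.

Run:
```python
from meas import *
open_gripper(); s=read_state(); x,y,z=s["eef_pos"]; print(s["finger_gap"],s["eef_pos"],s["ft_force"])
movel([x,y,110],max_speed=80); movel([x,y,250],max_speed=250)
P=np.array([533,318.6]); T=np.array([610.6,104.5]); d=(T-P)/np.linalg.norm(T-P)
q=P-95*d; r=R(np.arctan2(d[1],d[0])+np.pi/2)
movep([*q,200],r)
for n in ["scene","side"]:
    c=camera(n); cv2.imwrite(f"pics/{n}4.png",c["image"]); w=cloud(c); X,Y,Z=np.moveaxis(w,-1,0)
    t=(mask(c["image"],0,6)|mask(c["image"],172,180))&(np.hypot(X-455,Y+70)<60)&(Z>25)&(Z<100)
    print(n,"cap",mec(w[t&(Z>60)]),np.nanpercentile(Z[t],[2,90,99]))
    g=(Z>18)&(Z<45)&(np.hypot(X-533,Y-318)<75); print("stand",mec(w[g]))
s=read_state(); print(q,r[:,1],s["eef_pos"],s["time"])
cv2.imwrite("pics/c4.png",np.hstack([cv2.imread("pics/scene4.png")[100:400,150:550],cv2.imread("pics/side4.png")[180:480,150:550]]))
```

```text
85.11862312739048 [454.69913914 -69.74164872  27.26543913] [ 0.25887364 -0.52980519 -0.61444466]
scene cap [458.1 -71.6  28.9] [27.43309858 66.52143161 68.42196818]
stand [534.5 319.2  61.6]
side cap [449.  -68.3  28.1] [26.37739503 67.536247   69.84604719]
stand [533.4 318.3  61.9]
[500.62821229 407.91442974] [0.94015189 0.34075566 0.        ] [501.48973664 406.77659717 200.24009823] 15.7417
```

View pics/c4.png

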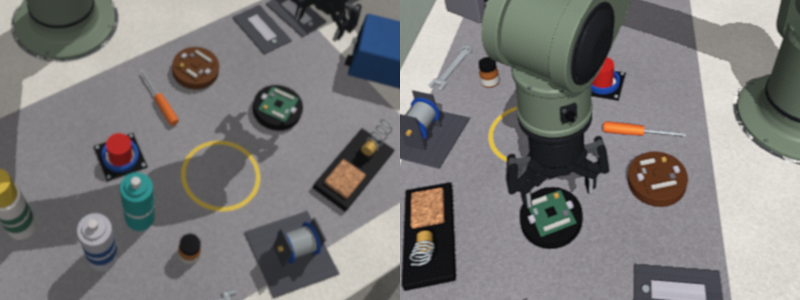

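The cap stands level in the holder (its top at about 66 mm, as expected). The path from the stand at (277,107) to the ring at (220,175) is clear. I'll go down behind the rim and push with the open fingers as a cradle, stopping short to check.

```bash
cat > stand.py <<'E'
from meas import *
def see(cx,cy,tag):
    out=[]
    for n in ["scene","side"]:
        c=camera(n); cv2.imwrite(f"pics/{n}{tag}.png",c["image"]); w=cloud(c); X,Y,Z=np.moveaxis(w,-1,0)
        g=(Z>22)&(Z<42)&(np.hypot(X-cx,Y-cy)<72); gr=mask(c["image"],60,90,80)&g
        out.append(w[gr].mean(0)); print(n,"stand",mec(w[g]),"green mean",w[gr].mean(0).round(1),gr.sum())
E
python3 - <<'E'
from stand import *
P=np.array([533.3,318.7]); T=np.array([610.6,104.5]); d=(T-P)/np.linalg.norm(T-P)
q=P-95*d
movel([*q,25],max_speed=150)
g=movel([*q,-12],max_speed=20,guard=4); z=read_state()["eef_pos"][2]; print("bench touch",g,z,read_state()["ft_force"])
z+=4
movel([*q,z],max_speed=40); wait(.2)
f0=np.array(read_state()["ft_force"])
a=P-60*d; movel([*a,z],max_speed=100)
e=T-75*d
g=movel([*e,z],max_speed=70,guard=25); s=read_state(); print(g,s["eef_pos"],np.array(s["ft_force"])-f0,s["time"],z)
see(*(T-20*d),"5")
c=[cv2.imread(f"pics/{n}5.png") for n in("scene","side")]
cv2.imwrite("pics/c5.png",np.hstack([c[0][100:400,150:550],c[1][180:480,150:550]]))
E
```

```text
bench touch False -11.911860193721255 [ 0.86090082 -0.10786163  0.33474211]
False [585.09894384 175.1632169   -7.92216383] [ 1.19489485 -0.23697137 -0.38961835] 23.2 -7.911860193721255
scene stand [601.4 129.6  66.9] green mean [606.3 123.8  27.4] 540
side stand [601.3 127.6  63. ] green mean [597.3 154.4  28.2] 110
```

View pics/c5.png

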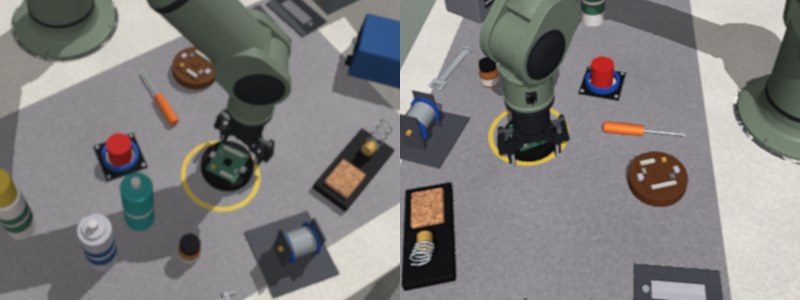

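The stand has slid with the cradle and is nearly in the ring, at (228,163) in the left picture. It's centred near (602,127), about 22 mm short. I'll finish the push, back off and measure.

Run:
```python
from stand import *
P=np.array([533.3,318.7]); T=np.array([610.6,104.5]); d=(T-P)/np.linalg.norm(T-P); z=-7.9
movel([*(T-53*d),z],max_speed=40,guard=25); wait(.2); print(read_state()["ft_force"])
movel([*(T-110*d),z],max_speed=80)
movel([*(T-110*d),200],max_speed=200)
movep([*(P-60*d),250],R(np.arctan2(d[1],d[0])+np.pi/2))
see(*T,"6")
for n in("scene","side"):
    w=np.load(f"{n}0.npy")
c=[cv2.imread(f"pics/{n}6.png") for n in("scene","side")]
cv2.imwrite("pics/c6.png",np.hstack([c[0][100:400,130:530],c[1][120:420,150:550]])); print(read_state()["time"])
```

```text
[-0.98221589  0.08131347 -0.06785033]
scene stand [613.3 102.7  60.2] green mean [614.7 101.6  27.4] 555
side stand [611.6 102.8  61.2] green mean [632.2 118.5  29.7] 23
27.1167
```

View pics/c6.png

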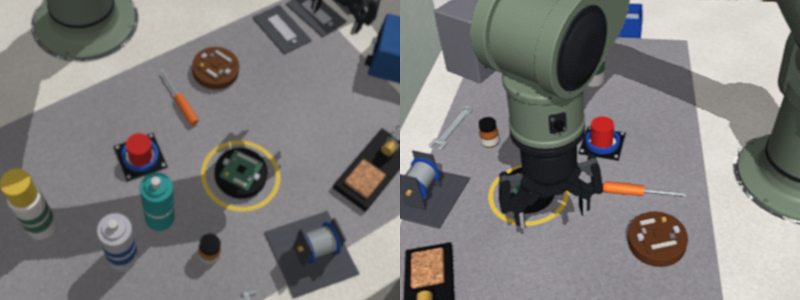

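The left picture shows the stand centred in the yellow ring at (241,172), about 2.5 mm off centre against 20 mm allowed. The cap is upright in the holder at (138,150), and the cans, jar and screwdriver look untouched. The gripper is raised and clear.

```bash
python3 -c "
from workcell import *
wait(.5); print(finish_job())"
```

```text
the job is handed in; nothing more can be done
None
```

The job is handed in at about 28 s of the 64 s allowed: the red cap stands open end down in the blue holder, the board stand lies about 2.5 mm off the ring's centre (20 mm allowed), and the spray can and bystanders look undisturbed in the last pictures.

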